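# Loosen the left-hand burr nut of the coffee grinder

### The arm

A 6-joint arm with a two-finger parallel gripper is mounted at the origin on the work surface. World frame = base frame: x ahead of the robot, y to its left, z up, the work surface at z = 0. Lengths are in m, angles in rad, forces in N, time in s.
With the tool pointing down it reaches from about 0.35 to 0.875 m from the base axis. Payload 4.2 kg.
Tool frame: the origin (TCP) lies between the finger pads; the fingertips stand 25 mm ahead of it and the grasp point (between the pads) lies 6 mm ahead of it (tip_reach is the distance from the TCP to the fingertips, in m); z points along the fingers, y is the line along which they close (so a half turn about z gives the same grasp; the last joint's range is limited). The gripper opens to 85 mm and grips with 20 to 120 N. Pads are 22 mm wide; open, the fingers measure 114 mm over their backs; the gripper's body (76 mm by 85 mm) begins 54 mm behind the grasp point. The pads swing forward as they close: fully open they stand 13 mm farther back than shut.
Start: joints at [1.397, 0.385, 0.008, 0, -1.194, -0.259], TCP at [0.262, 0.567, 0.256] pointing down, gripper open.
Joint ranges: [-3.14, 3.14], [-1.21, 2.06], [-1.07, 1.41], [-3.16, 2.05], [-2.99, -0.16], [-3.1, 3.1]. Speed limits (rad/s): [2.79, 2.79, 3.14, 3.14, 3.14, 3.14].

### API

Orientations are given as [roll, pitch, yaw] about the fixed x, y, z axes, in that order (R = Rz(yaw) Ry(pitch) Rx(roll)).
In Python, from rig import state, camera, hand_in, tip_reach gives the robot as it stands.
- The arm moves only by the tool servo_tool, never from a script. Its arguments are lists of equal length, an entry for each row: "xyz": the shift along the tool's x, y, z in cm, a list of three; "dr": the turn, a rotation vector about the tool's x, y, z in degrees, a list of three; "grip": the opening, from 0 (shut) to 1 (fully open). A call has 1 to 20 rows; each row is the pose to reach, as a shift and turn from the pose commanded when the call began, along the tool's axes at that moment; what a row does not reach only later rows make up. A row lasts 1/8 s, in which the tool goes at most 62.5 mm and 10.7 degrees, less where a joint would pass 70% of its speed; a pose out of reach is approached as far as the arm can. A call with a gripper value outside its range is refused whole. The fingers move at their own pace and stop on an object; "newtons" is the grip in N (left out, the last holds). Time passes only in rows, so rows that repeat a pose let the fingers close. It gives the time, the measured TCP pose, the force, the opening and the grip force at its end, in the units of the state.
- state(): the state, without advancing time (a new reading comes with each control period).
- camera(name): name is "side" or "top" or "wrist"; returns a dict with "color" (384x512x3 uint8, blue, green, red), "fov_y" (degrees; the focal length in pixels is half the picture's height over the tangent of half this angle, whatever the lens; pixels are square), "cx", "cy" (the principal point, pixels), "eye" and "rotation" of the camera in the world; the wrist camera has in their place "mount" (4x4, takes a point from camera to tool coordinates, whose origin is the TCP and whose axes are the flange's). Camera axes: x right, y up, looking along -z (the intrinsics and any distortion apply to the point x, -y, -z); pixel columns grow to the right and rows downward; lengths in m; the calibration is good to about 2 mm. A picture is of the moment at which its call begins: read the wrist's pose just before it. There is no depth.
- hand_in(): hands the job in; it is judged then, once.
The state is a dict: "time": time; "joints": joint angles; "joint_velocities": joint speeds; "effort": joint torques, N m; "eef_pos": TCP position; "ee_rot": TCP orientation; "ft_force": force on the tool from outside, world axes, zero at the start; "torque": the same for the moment, N m; "grip_width": finger opening in m; "grasp_force": force on a finger pad.
Only numpy, scipy, OpenCV 4.12 (cv2) and the standard library are available. Lean on these libraries where they do the work, as an engineer would, in place of code of your own. Each camera call takes 0.05 s, during which the arm holds its last target. There are 200 camera calls.

### The job

The burr of the coffee grinder needs cleaning: loosen the wing nut on top of it by about a quarter turn, then let go. The nut has a left-hand thread, so mind which way you turn it and do not jam it tight. Leave the pepper mill with its similar wing nut alone.

Things in the scene. Friction and masses are not known exactly. Their poses are not given: they have to be found in the camera images.
- burr_nut (a joint): Turn (rad) of the grinder's steel wing nut on its left-hand thread. 0 = jammed tight (hard stop); grows as it turns clockwise seen from above, which loosens it; anticlockwise only tightens. Starts snug, at 0.35 to 0.6; its travel ends at 2.3. Stays where left, takes about 0.15 N m to turn; nut and grinder do not move otherwise.
- burr_nut_grip (a point): Grip point on the grinder nut's axis, amid its wings, 193 mm above the table; z up, x along the wings. Wings: 56 mm long, 11 mm thick (pinch along y), from 13 mm below to 13 mm above this point. The nut stands on a dark cone (burr, 24 mm wide at its top, 44 mm 15 mm lower) mid-top of a black box-shaped coffee grinder, 130 x 120 x 150 mm tall, fixed; its hopper is off, the nut is clear all round.
- mill: Dark turned wood pepper mill, loose, 68 mm wide at the foot, 174 mm tall without the similar steel wing nut on top (206 mm with it), 0.5 kg; origin at the centre of its underside, z up. Not to be moved.
- mill_nut (a joint): Turn of the pepper mill's wing nut, rad, clockwise from above positive, starts at 0; its thread is an ordinary one. Not to be turned.
Mind the look-alikes: they are no part of the job. Of the things that look like the part that bears burr_nut, the largest one is meant.

How it is judged:
At the end, for the whole second after the job is handed in: The grinder's wing nut has been turned clockwise to more than 1.45 rad (50 to 63 degrees from its start, so a quarter turn is ample) and is at rest; the pepper mill stands upright within 20 mm of its start with its own wing nut turned by less than 0.2 rad (value of joint burr_nut above 1.45 rad and velocity of joint burr_nut between -0.1 and 0.1 rad/s and distance of mill from where it was at the start of the episode below 0.02 m and angle between mill's own z axis and vertical below 0.17 rad and value of joint mill_nut between -0.2 and 0.2 rad); the robot touches nothing.
It fails at once if the burr nut is jammed tight (turned below 0.08 rad) (value of joint burr_nut below 0.08 rad).
It fails at once if the pepper mill is shifted by more than 20 mm (distance of mill from where it was at the start of the episode above 0.02 m).
It fails at once if the pepper mill's wing nut is turned by more than 0.2 rad (value of joint mill_nut above 0.2 rad or value of joint mill_nut below -0.2 rad).
It also fails if it takes over 32 s, if anything falls off the work surface, if the arm or the gripper's body presses on something with over 40 N, if the wrist force passes 120 N, or if a joint passes its speed limit or range.

## Working session

There is one attempt and no reset: what is moved stays moved. The work goes in short steps, Python scripts to look and compute and a tool call to move; the robot and the scene stay as the last step left them, time stands still between calls to the robot, and variables do not carry over. Pictures are saved under pics/ and viewed, at most 10 in all, crops included, and the job is handed in when it is done.

Besides the shell and the picture viewer there is one more tool, called after "Emit:" by a JSON object that holds its "name" and its "arguments". servo_tool: Moves the arm, as the interface text tells. Its arguments: {"type":"object","properties":{"xyz":{"type":"array","items":{"type":"array","items":{"type":"number"}}},"dr":{"type":"array","items":{"type":"array","items":{"type":"number"}}},"grip":{"type":"array","items":{"type":"number"}},"newtons":{"type":"number"}},"required":["xyz","dr","grip"]}

```bash
mkdir -p pics
python3 - <<'E'
from rig import state,camera
import cv2,pickle,numpy as np
s=state();print(s['time'],s['eef_pos'],s['ee_rot'])
d={n:camera(n) for n in('top','side')}
pickle.dump(d,open('d.pkl','wb'))
for n,c in d.items():print(n,{k:v for k,v in c.items() if k!='color'})
cv2.imwrite('pics/a.png',d['top']['color']);cv2.imwrite('pics/b.png',d['side']['color'])
E
```

```text
0.0 [0.26186842 0.56687793 0.25519935] [ 3.13934744e+00 -6.57344288e-05 -4.32996529e-01]
top {'fov_y': 50.966602376908426, 'cx': 257.7517862178867, 'cy': 195.42561902387436, 'eye': array([0.30132187, 0.01553565, 0.8507344 ]), 'rotation': array([ 0.16764824,  0.00505975, -1.56232359])}
side {'fov_y': 47.780514328293805, 'cx': 257.40922586075413, 'cy': 186.84149651689071, 'eye': array([ 0.10389795, -0.53474449,  0.59254495]), 'rotation': array([ 0.93821675,  0.01003588, -0.57602383])}
```

View pics/a.png

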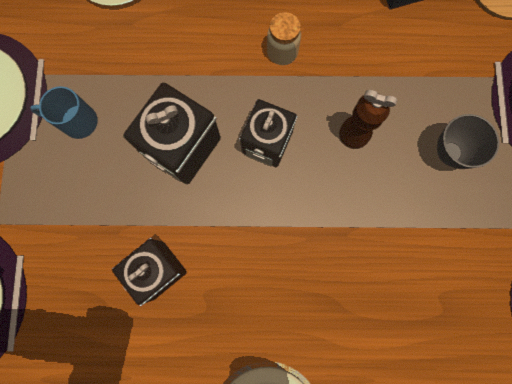

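View pics/b.png

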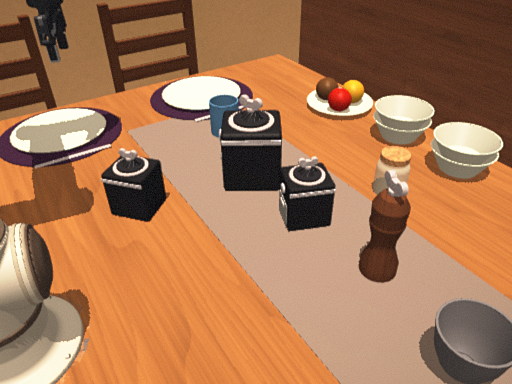

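Top view candidates:
- large grinder, nut at about (163,115)
- small grinder at (268,122)
- small grinder at (140,270)
- pepper mill nut at (378,98)

I choose the large one, which the side view shows at (251,105), and check it in a close crop.

Run:
```python
import cv2,pickle,numpy as np
d=pickle.load(open('d.pkl','rb'))
a=d['top']['color'][80:130,130:195];b=d['side']['color'][85:135,220:285]
f=lambda i:cv2.resize(i,None,fx=8,fy=8,interpolation=cv2.INTER_CUBIC)
o=np.vstack([f(a)[:300+100],f(b)]);o=cv2.resize(np.hstack([f(a),f(b)]),None,fx=.75,fy=.75)
cv2.imwrite('pics/c.png',o);print(o.shape)
```

```text
(300, 780, 3)
```

View pics/c.png

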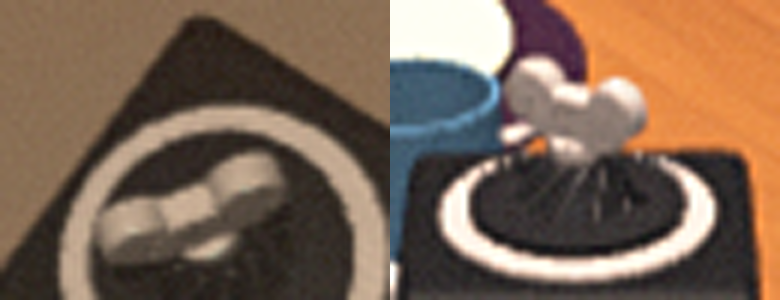

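The crop shows the steel wing nut on a dark cone on the large grinder. In the top view the wing lobe tops sit at about (151.7,115.8) and (170.8,108.7). In the side view the nut's centre is at about (251.2,102.5).

```bash
cat > h.py <<'E'
import numpy as np
from scipy.spatial.transform import Rotation as R
def ray(c,u,v,z,eye=None,rot=None):
    f=192/np.tan(np.radians(c['fov_y']/2))
    r=R.from_euler('xyz',c['rotation']).as_matrix() if rot is None else rot
    e=c['eye'] if eye is None else eye
    w=r@np.array([(u-c['cx'])/f,-(v-c['cy'])/f,-1.])
    return e+w*(z-e[2])/w[2]
E
python3 - <<'E'
import pickle
from h import *
from rig import state
d=pickle.load(open('d.pkl','rb'));t=d['top'];s=d['side']
a=ray(t,151.7,115.8,.204);b=ray(t,170.8,108.7,.204);print(a,b,(a+b)/2,np.degrees(np.arctan2(*(b-a)[1::-1])))
print(ray(t,161.3,115.8,.193))
a=ray(s,220+147/6,100,.197);b=ray(s,220+227/6,85+113/6,.197);print(a,b,(a+b)/2,np.degrees(np.arctan2(*(b-a)[1::-1])))
st=state();m=R.from_euler('xyz',st['ee_rot']).as_matrix();print(m,st['eef_pos'])
c=(ray(t,161.3,112.3,.204)); print(m.T@(c-st['eef_pos']))
E
```

```text
[0.54561417 0.19979658 0.204     ] [0.55842637 0.16809931 0.204     ] [0.55202027 0.18394794 0.204     ] -67.9911908087029
[0.54987728 0.18643903 0.193     ]
[0.54172436 0.19701557 0.197     ] [0.55499229 0.16544208 0.197     ] [0.54835832 0.18122883 0.197     ] -67.20669604774598
[[ 9.07727339e-01 -4.19559965e-01 -7.17229139e-04]
 [-4.19560558e-01 -9.07725449e-01 -1.85683414e-03]
 [ 1.28006126e-04  1.98642017e-03 -9.99998019e-01]] [0.26191336 0.56694582 0.25532447]
[0.42396173 0.22593878 0.05182765]
```

Emit:
{"name": "servo_tool", "arguments": {"xyz": [[42.2,22.7,-2],[42.2,22.7,-2],[42.2,22.7,-2],[42.2,22.7,-2],[42.2,22.7,-2],[42.2,22.7,-2],[42.2,22.7,-2],[42.2,22.7,-2],[42.2,22.7,-2],[42.2,22.7,-2],[42.2,22.7,-2],[42.2,22.7,-2]], "dr": [[0,0,42.7],[0,0,42.7],[0,0,42.7],[0,0,42.7],[0,0,42.7],[0,0,42.7],[0,0,42.7],[0,0,42.7],[0,0,42.7],[0,0,42.7],[0,0,42.7],[0,0,42.7]], "grip": [1,1,1,1,1,1,1,1,1,1,1,1]}}

```text
time: 1.6
eef_pos: [0.5495, 0.1852, 0.2764]
ee_rot: [-3.142, 0.0, -1.176]
ft_force: [-0.5, -0.3, 0.1]
grip_width: 0.0854
grasp_force: 0.0
```

Run:
```python
from rig import state,camera
import cv2,pickle
s=state();c=camera('wrist');pickle.dump((s,c),open('w.pkl','wb'))
print(s['time'],s['eef_pos'],s['ee_rot'],s['joints'],c['mount'],c['fov_y'],c['cx'],c['cy'])
cv2.imwrite('pics/w.png',c['color'])
```

```text
1.6 [0.54945992 0.18524951 0.27637687] [-3.14157214e+00  5.33066137e-05 -1.17627436e+00] [ 6.04359638e-01  2.94498664e-01 -7.43977020e-02 -5.13161083e-05
 -1.20186879e+00 -2.09819169e-01] [[ 2.44191186e-04  9.52326412e-01  3.05080884e-01  7.97429837e-02]
 [ 9.99999767e-01 -4.26862630e-04  5.32060301e-04 -4.61409029e-04]
 [ 6.36922706e-04  3.05080683e-01 -9.52326294e-01 -1.18310353e-01]
 [ 0.00000000e+00  0.00000000e+00  0.00000000e+00  1.00000000e+00]] 68.14146835958256 254.34938499711507 196.77360379163758
```

View pics/w.png

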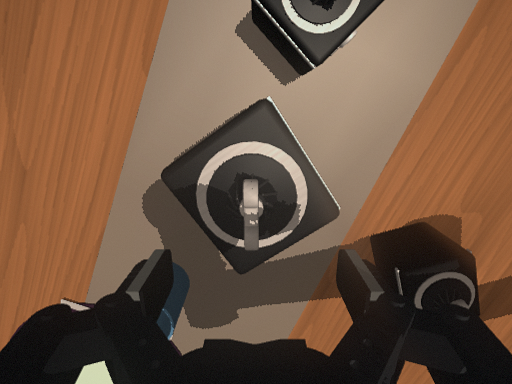

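The wrist view shows the nut at about (251,208). Its wings run vertically in the picture (along tool x), from row 179 to row 249.

Run:
```python
import pickle,cv2
from h import *
s,c=pickle.load(open('w.pkl','rb'))
m=R.from_euler('xyz',s['ee_rot']).as_matrix();M=c['mount']
e=s['eef_pos']+m@M[:3,3];r=m@M[:3,:3]
for u,v,z in((250.5,179,.2),(251,249,.2),(251,208,.199),(251,208,.193)):
  p=ray(c,u,v,z,e,r);print(p,m.T@(p-s['eef_pos']))
cv2.imwrite('pics/w2.png',cv2.resize(c['color'][165:265,200:300],None,fx=6,fy=6,interpolation=cv2.INTER_CUBIC))
```

```text
[0.56423981 0.15831667 0.2       ] [ 0.03054885 -0.00329085  0.07637531]
[0.54289045 0.20915709 0.2       ] [-0.02459202 -0.00312291  0.07637824]
[0.55548443 0.17865141 0.199     ] [ 0.00841099 -0.00302403  0.07737648]
[0.55471628 0.18070111 0.193     ] [ 0.00622382 -0.00310261  0.0833766 ]
```

View pics/w2.png

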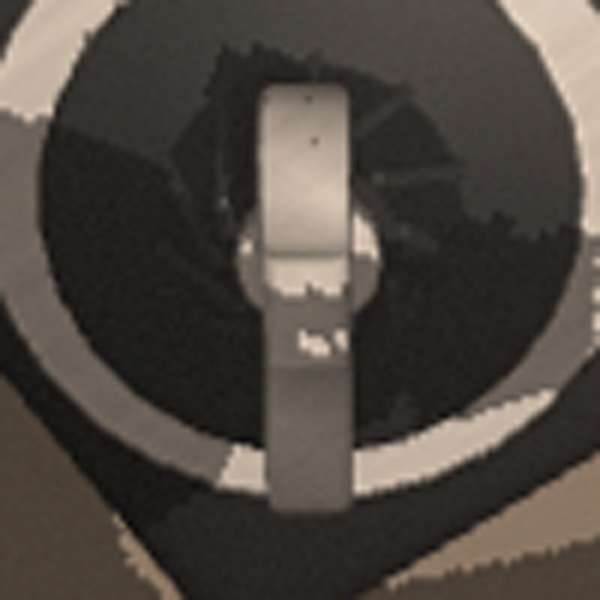

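The wings line up with tool x, and the nut's axis is at about tool x +2.5 mm, y −3 mm. I go down with the fingertips kept above the cone, then close.

Emit:
{"name": "servo_tool", "arguments": {"xyz": [[0.25,-0.3,3],[0.25,-0.3,6.3],[0.25,-0.3,6.3],[0.25,-0.3,6.3],[0.25,-0.3,6.3],[0.25,-0.3,6.3],[0.25,-0.3,6.3],[0.25,-0.3,6.3],[0.25,-0.3,6.3],[0.25,-0.3,6.3],[0.25,-0.3,6.3],[0.25,-0.3,6.3]], "dr": [[0,0,0],[0,0,0],[0,0,0],[0,0,0],[0,0,0],[0,0,0],[0,0,0],[0,0,0],[0,0,0],[0,0,0],[0,0,0],[0,0,0]], "grip": [1,1,1,0.4,0.3,0.2,0.1,0,0,0,0,0], "newtons": 50}}

```text
time: 3.15
eef_pos: [0.5535, 0.183, 0.2141]
ee_rot: [3.141, -0.0, -1.178]
ft_force: [-3.4, 0.1, 5.5]
grip_width: 0.0094
grasp_force: 52.0
```

Emit:
{"name": "servo_tool", "arguments": {"xyz": [[0,0,0],[0,0,0],[0,0,0],[0,0,0],[0,0,0],[0,0,0],[0,0,0],[0,0,0],[0,0,0],[0,0,0],[0,0,0],[0,0,0],[0,0,0],[0,0,0],[0,0,0],[0,0,0],[0,0,0],[0,0,0],[0,0,0]], "dr": [[0,0,5],[0,0,10],[0,0,15],[0,0,20],[0,0,25],[0,0,30],[0,0,35],[0,0,40],[0,0,45],[0,0,50],[0,0,55],[0,0,60],[0,0,65],[0,0,70],[0,0,75],[0,0,80],[0,0,85],[0,0,85],[0,0,85]], "grip": [0,0,0,0,0,0,0,0,0,0,0,0,0,0,0,0,0,0,0]}}

```text
time: 5.52
eef_pos: [0.5496, 0.1843, 0.214]
ee_rot: [3.137, -0.007, -2.662]
ft_force: [-15.9, 6.4, 12.5]
grip_width: 0.0095
grasp_force: 52.8
```

Turned 85°. Next I open slowly, rise and look.

Emit:
{"name": "servo_tool", "arguments": {"xyz": [[0,0,0],[0,0,0],[0,0,0],[0,0,0],[0,0,0],[0,0,0],[0,0,0],[0,0,-3],[0,0,-6.3],[0,0,-6.3],[0,0,-6.3]], "dr": [[0,0,0],[0,0,0],[0,0,0],[0,0,0],[0,0,0],[0,0,0],[0,0,0],[0,0,0],[0,0,0],[0,0,0],[0,0,0]], "grip": [0.3,0.5,0.7,1,1,1,1,1,1,1,1]}}

```text
time: 6.9
eef_pos: [0.5533, 0.183, 0.2758]
ee_rot: [3.141, -0.001, -2.662]
ft_force: [-0.7, -0.4, -0.3]
grip_width: 0.0853
grasp_force: 0.0
```

Run:
```python
from rig import state,camera
import cv2,numpy as np
s=state();print(s['time'],s['eef_pos'],s['ft_force'],s['grip_width'])
c=camera('wrist')['color'];t=camera('side')['color'];cv2.imwrite('pics/e.png',np.hstack([cv2.resize(c,(400,300)),cv2.resize(t,(400,300))]))
```

```text
6.9 [0.55327631 0.18304889 0.27580097] [-0.72879934 -0.43247037 -0.34097688] 0.08528062540845138
```

View pics/e.png

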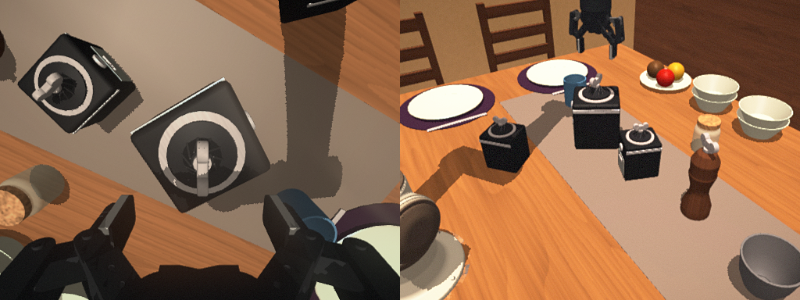

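In the wrist view the nut at (203,165) is again aligned with the tool, so it turned the full 85°. The mill at (700,180) in the side view is untouched, and the gripper is clear.

```bash
python3 -c "
from rig import hand_in;print(hand_in())"
```

```text
the job is handed in; nothing more can be done
None
```

I turned the grinder's wing nut about 85° clockwise (the loosening direction), let go of it with the gripper clear and the pepper mill untouched, and handed the job in; no verdict came back.

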